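# Spring the tiffin carrier open

### The arm

A 7-joint arm with a two-finger parallel gripper is mounted at the origin on the work surface. World frame = base frame: x ahead of the robot, y to its left, z up, the work surface at z = 0. Lengths are in m, angles in degrees, forces in N, time in s.
With the tool pointing down it reaches from about 0.425 to 0.875 m from the base axis. Payload 4.7 kg.
Tool frame: the origin (TCP) lies on the mounting face of the last link; the fingertips stand tcp_to_tips ahead of it and the grasp point (between the pads) lies 164 mm ahead of it (tcp_to_tips is the distance from the TCP to the fingertips, in m); z points along the fingers, y is the line along which they close (so a half turn about z gives the same grasp; the last joint's range is limited). The gripper opens to 87 mm and grips with 3 to 60 N. Pads are 19 mm wide; open, the fingers measure 117 mm over their backs; the gripper's body (75 mm by 190 mm) begins 51 mm behind the grasp point.
Start: joints at [74.719, 18.392, -4.016, 83.108, 1.295, 78.541, -3.26], TCP at [0.18, -0.625, 0.405] pointing down, gripper open.
Joint ranges: [-163.93, 163.93], [-17.29, 119.83], [-79.2, 71.16], [3.27, 140.29], [-89.18, 269.18], [5.43, 117.66], [-154.24, 154.24]. Speed limits (degrees/s): [147.25, 147.25, 180, 180, 180, 180, 180].

### API

Orientations are given as [roll, pitch, yaw] about the fixed x, y, z axes, in that order (R = Rz(yaw) Ry(pitch) Rx(roll)).
In Python, from cell import get_obs, read_camera, sign_off, tcp_to_tips gives the robot as it stands.
- The arm moves only by the tool drive_tool, never from a script. Its argument "rows" is one flat list of numbers, 7 for each row, row after row: the shift along the tool's x, y, z in m, then the turn, a rotation vector about the tool's x, y, z in rad, then the gripper command: -1 is shut, 1 is fully open, values between are in proportion. In form: [tx, ty, tz, rx, ry, rz, fingers, tx, ty, tz, rx, ry, rz, fingers, ...]. A call has 1 to 5 rows; each row shifts and turns the commanded pose from where the row before left it, along the tool's axes as they then stand; what a row does not reach is not made up. A row lasts 1/8 s, in which the tool goes at most 62.5 mm and 10.7 degrees, less where a joint would pass 70% of its speed; a pose out of reach is approached as far as the arm can. A call is refused whole if a number of a shift passes 0.0625 or a number of a turn 0.188, either way. A call with a gripper value outside its range is refused whole. The fingers move at their own pace and stop on an object; "grip_force" is the grip in N (left out, the last holds). Time passes only in rows, so rows that do not move let the fingers close. It gives the time, the measured TCP pose, the force, the opening and the grip force at its end, in the units of the state.
- get_obs(): the state, without advancing time (a new reading comes with each control period).
- read_camera(name): name is "scene" or "side" or "wrist"; returns a dict with "color" (480x640x3 uint8, blue, green, red), "fov_y" (degrees; the focal length in pixels is half the picture's height over the tangent of half this angle, whatever the lens; pixels are square), "cx", "cy" (the principal point, pixels), "k1" (the pictures are not rectified: a ray, as slopes to the right and down, at radius r is drawn at 1 + k1 r^2 times it, then the intrinsics apply), "cam_to_world" (4x4, takes a point from camera to world coordinates); the wrist camera has in their place "mount" (4x4, takes a point from camera to tool coordinates, whose origin is the TCP and whose axes are the flange's). Camera axes: x right, y up, looking along -z (the intrinsics and any distortion apply to the point x, -y, -z); pixel columns grow to the right and rows downward; lengths in m; the calibration is good to about 2 mm. A picture is of the moment at which its call begins: read the wrist's pose just before it. There is no depth.
- sign_off(): hands the job in; it is judged then, once.
The state is a dict: "time_s": time; "qpos": joint angles; "joint_velocities": joint speeds; "effort": joint torques, N m; "tool_pos": TCP position; "tool_rot": TCP orientation; "force": force on the tool from outside, world axes, zero at the start; "wrist_torque": the same for the moment, N m; "grip_width": finger opening in m; "grasp_force": force on a finger pad.
Only numpy, scipy, OpenCV 4.12 (cv2) and the standard library are available. Lean on these libraries where they do the work, as an engineer would, in place of code of your own. Each camera call takes 0.05 s, during which the arm holds its last target. There are 200 camera calls.

### The job

Open the tiffin carrier for serving, using the fingertips only: press down the red thumb pad of its spring clip so that the lid springs ajar by itself, then let go of the pad and, with nothing on the carrier touched, let the lid come up. After that gently push the lid up and over until it lies fully back on its stop, and take the hand away. Do not lift, tip or shove the carrier along the bench, and leave the things around it where they stand.

Things in the scene. Friction and masses are not known exactly. Their poses are not given: they have to be found in the camera images.
- carrier: Round two-tier aluminium tiffin carrier, loose on the bench, about 2 to 2.5 kg, upright. Origin at the centre of its underside; z up; its -x side carries the clip (roughly towards the robot), its +x side the lid's hinge, so the x axis runs from clip to hinge. Foot plate 170 mm across and 12 mm high, tiers 128 mm across up to a rim at z = 112 mm, shut lid up to z = 127 mm. A small wire ear stands out on either side (y = +-84 mm, z = 92 mm).
- clip_pad (a point): Centre of the top face of the red square thumb pad (36 x 36 mm, 6 mm thick) of the spring clip, 120 mm from the carrier's axis on its -x side and 93 mm above the bench. The pad is to be pressed straight down. The clip's steel upright and nose stand between pad and lid: with the clip at rest their face is 26 mm from the pad's centre towards the carrier and they reach 33 mm higher than the pad; when pressed they lean up to 12 mm towards the pad. Nothing is above the pad.
- clip (a joint): Turn of the spring clip, rad: 0 at rest (hooked), 0.30 fully pressed. Pivot 34 mm from the pad's centre, so fully pressed the pad's centre is about 10 mm lower. Starts to move at about 4 N on the pad's centre and takes about 6 to 7 N to its stop; the nose lets go of the lid near 0.15 rad. It springs back to 0 when let go.
- lid (a joint): Opening angle of the lid, rad: 0 shut, 1.57 vertical, 1.9 fully back against its stop. When the clip is pressed a spring raises the lid to about 1.0 rad within a second or so, and no further; there it rests on the spring. From there on only its own weight (120 g) resists: pushed past vertical it falls slowly back to its stop and stays.
- lid_hinge (a point): Middle of the lid's hinge axis, which runs along the carrier's y axis: 72 mm from the carrier's axis on its +x side, 116 mm above the bench. Does not move with the lid.
- lid_edge (a point): Front edge of the round lid (135 mm across, up to 10 mm thick), opposite the hinge and 139.5 mm from it; moves with the lid. A steel tongue 24 mm wide sticks out 16 mm beyond it. At 1.0 rad this point is about 235 mm above the bench, straight over the middle of the carrier, and the underside of the lid faces the clip side: there it can be pushed towards the hinge.
- basket: Round bamboo rice basket, 140 mm across, 76 mm high, bystander; origin at the centre of its underside.
- cup: Grey plastic cup, 72 mm across, 85 mm high, bystander; origin at the centre of its underside.
- mortar: Grey stone mortar, 110 mm across, 70 mm high, its pestle reaching up to 115 mm, bystander; origin at the centre of its underside.
- tray: Stainless tray 260 x 160 mm, 22 mm high, bystander; origin at the centre of its underside.
- tumbler: Steel tumbler, 68 mm across, 95 mm high, bystander; origin at the centre of its underside.
- jar: Amber glass jar with steel cap, 68 mm across, 100 mm high, bystander; origin at the centre of its underside.
Mind the look-alikes: they are no part of the job. Leave any brown or pink look-alike of the carrier alone.

How it is judged (in metres and radians):
On the way, in this order (a step that is already met when the one before it is completed fails the run):
1. the clip's pad is pressed down while the lid is still shut (value of joint clip above 0.12 rad and value of joint lid below 0.3 rad).
2. the lid has sprung ajar by itself: clip let go, nothing of the robot on the carrier (value of joint clip below 0.05 rad and value of joint lid between 0.8 and 1.2 rad and contact force between each of the arm, the fingers and carrier below 0.2 N), for 0.1 s.
3. the lid is pushed past vertical (value of joint lid above 1.6 rad).
At the end, for the whole second after the job is handed in: The lid lies back on its stop (over 1.8 of 1.9 rad) at rest, the clip has sprung back (under 0.05 rad), and the carrier stands upright (within 0.05 rad) and still, within 30 mm of where it was (value of joint lid above 1.8 rad and velocity of joint lid below 0.1 rad/s and value of joint clip below 0.05 rad and distance of carrier from where it was at the start of the episode below 0.03 m and angle between carrier's own z axis and vertical below 0.05 rad and linear speed of carrier below 0.02 m/s); the robot touches nothing.
It fails at once if the carrier is lifted (height (world z) of carrier above 0.02 m).
It fails at once if the carrier is tipped by more than 0.2 rad (angle between carrier's own z axis and vertical above 0.2 rad).
It fails at once if the carrier is shoved more than 30 mm (distance of carrier from where it was at the start of the episode above 0.03 m).
It fails at once if the carrier is pushed or squeezed with more than 40 N (contact force between the fingers and carrier above 40 N).
It fails at once if a thing standing around is moved more than 20 mm (distance of any of basket, cup, mortar, tray, tumbler, jar from where it was at the start of the episode above 0.02 m).
It also fails if it takes over 38 s, if anything falls off the work surface, if the arm or the gripper's body presses on something with over 40 N, if the wrist force passes 120 N, or if a joint passes its speed limit or range.

## Working session

There is one attempt and no reset: what is moved stays moved. The work goes in short steps, Python scripts to look and compute and a tool call to move; the robot and the scene stay as the last step left them, time stands still between calls to the robot, and variables do not carry over. Pictures are saved under pics/ and viewed, at most 10 in all, crops included, and the job is handed in when it is done.

Besides the shell and the picture viewer there is one more tool, called after "Emit:" as name(argument=value, ...), one argument or row to a line, values as JSON. drive_tool: Moves the arm, as the interface text tells. Its arguments: {"type":"object","properties":{"rows":{"type":"array","items":{"type":"number"}},"grip_force":{"type":"number"}},"required":["rows"]}

```bash
mkdir -p pics; ls
python3 - <<'E'
from cell import *
import cv2,json
import numpy as np
print(get_obs(), tcp_to_tips)
for n in("scene","side"):
    c=read_camera(n); cv2.imwrite(f"pics/{n}0.png",c["color"])
    print(n,c["fov_y"],c["cx"],c["cy"],c["k1"],np.round(c["cam_to_world"],4).tolist())
    np.savez(f"pics/{n}0.npz",**c)
E
```

```text
pics
{'time_s': 0.0, 'qpos': array([74.71955828, 18.44263657, -4.01682293, 83.17396411,  1.29512153,
       78.54128794, -3.25904287]), 'joint_velocities': array([-0.0223898 , -0.00053091, -0.13259013, -0.00948905,  0.16312149,
       -0.03912938, -0.04019054]), 'effort': array([ 8.93515025e-04, -4.91278732e+01, -4.03429773e-01, -3.12523162e+01,
       -6.38392568e-02,  4.37599292e-02,  1.78919800e-04]), 'tool_pos': array([ 0.18005361, -0.62436254,  0.40362902]), 'tool_rot': array([-1.79887367e+02,  5.40061293e-03,  1.60923830e+01]), 'force': array([-0.17655883,  0.0862713 , -0.47589253]), 'wrist_torque': array([-0.04064202,  0.03400961, -0.01692263]), 'grasp_force': 0.0, 'grip_width': 0.08677334989942904} 0.1822
scene 42.32464863011421 324.0888335592781 234.45529294555155 -0.2151376587341996 [[-0.8046, -0.4807, 0.3487, 1.0782], [0.5937, -0.6615, 0.4581, 0.697], [0.0105, 0.5757, 0.8176, 1.4209], [0.0, 0.0, 0.0, 1.0]]
side 51.705238210990096 313.91023451856756 235.21697908618282 -0.08392491994948673 [[-0.8226, 0.3835, -0.4199, 0.0483], [-0.5685, -0.5351, 0.6249, 0.6335], [0.0149, 0.7528, 0.6581, 0.7994], [0.0, 0.0, 0.0, 1.0]]
```

View pics/scene0.png

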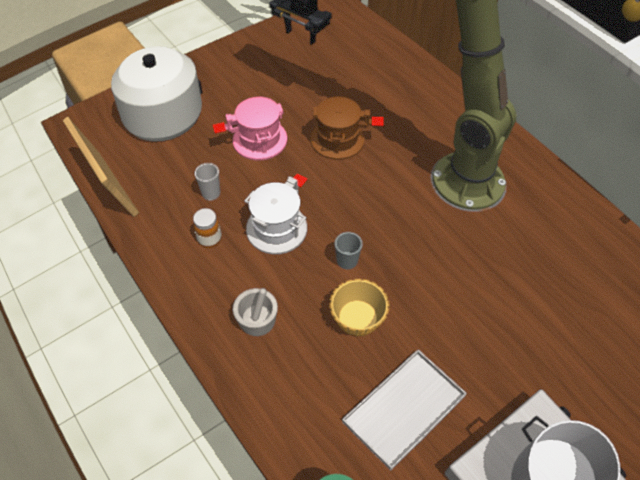

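View pics/side0.png

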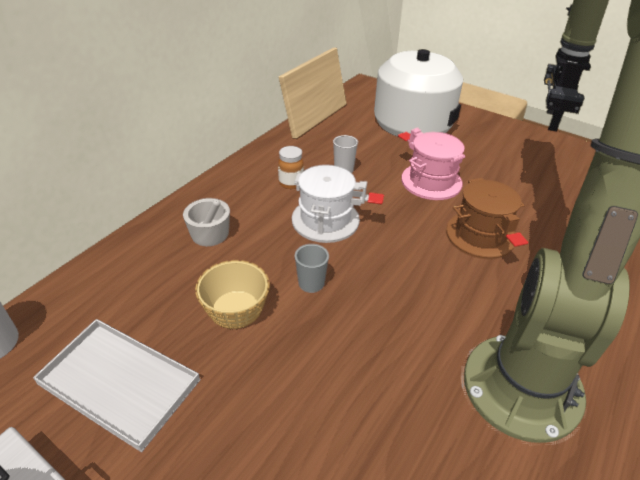

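Scene view: three possible carriers. The aluminium one is at (276,215) with its red pad at (300,181). The pink one is at (258,125) with its pad at (220,128), and the brown one is at (338,125) with its pad at (377,121). In the side view the aluminium carrier is at (327,203) with its pad at (376,198). I choose the aluminium one and will check it in a close crop.

```bash
cat > h.py <<'E'
import numpy as np,cv2
from scipy.optimize import least_squares
def K(c):
    f=240/np.tan(np.radians(float(c["fov_y"]))/2); return f
def proj(c,P,T=None):
    T=c["cam_to_world"] if T is None else T
    p=(np.atleast_2d(P)-T[:3,3])@T[:3,:3]
    s=np.c_[p[:,0],-p[:,1]]/-p[:,2:3]; r2=(s**2).sum(1,keepdims=True)
    return s*(1+float(c["k1"])*r2)*K(c)+[float(c["cx"]),float(c["cy"])]
def tri(cs,px,x0=(.5,0,.1)):
    return least_squares(lambda P:np.concatenate([(proj(c,P)[0]-p) for c,p in zip(cs,px)]),x0)
def red(img,box):
    x0,y0,x1,y1=box; s=img[y0:y1,x0:x1].astype(int)
    m=(s[...,2]>150)&(s[...,1]<70)&(s[...,0]<70); y,x=np.nonzero(m)
    return np.array([x.mean()+x0,y.mean()+y0]),m.sum()
E
python3 - <<'E'
from h import *
S=np.load("pics/scene0.npz");D=np.load("pics/side0.npz")
a,na=red(S["color"],(285,165,320,195));b,nb=red(D["color"],(360,185,390,210))
print(a,na,b,nb); r=tri([S,D],[a,b]);print(r.x,r.fun)
x=cv2.resize(S["color"][150:260,230:320],(400,489),interpolation=2)
y=cv2.resize(D["color"][160:245,285:390],(400,324),interpolation=2)
o=np.zeros((489,800,3),np.uint8);o[:,:400]=x;o[:324,400:]=y
cv2.imwrite("pics/crop1.png",o)
E
```

```text
[300.27835052 179.39175258] 97 [376.06451613 198.20430108] 93
[ 0.4549571  -0.23589159  0.09282723] [ 0.08092172  0.65358337  0.38520184 -0.40390458]
```

View pics/crop1.png

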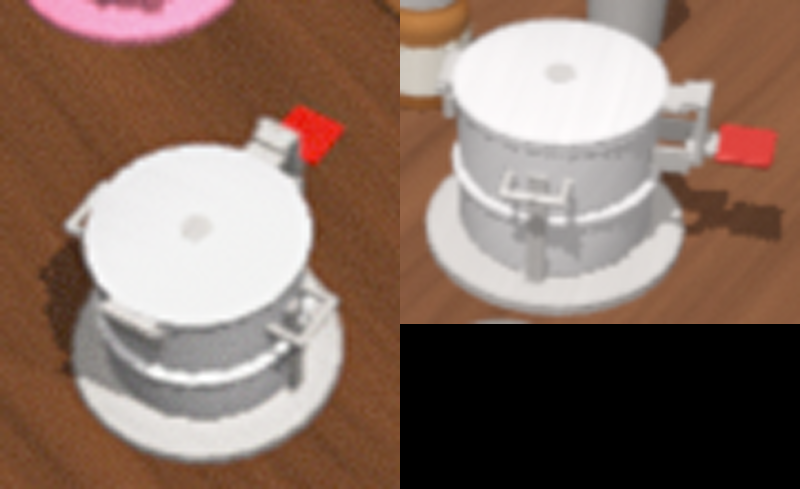

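The crop confirms it: a bare aluminium carrier with a red pad and a lid disc, disc centre at scene ≈(274.1,201.5) and side ≈(327,178.9). Next I'll triangulate the axis, and locate the neighbours that limit the motion.

Run:
```python
from h import *
S=np.load("pics/scene0.npz");D=np.load("pics/side0.npz")
r=tri([S,D],[[274.1,201.5],[327,178.9]]);print("lidc",r.x,r.fun)
pad=tri([S,D],[red(S["color"],(285,165,320,195))[0],red(D["color"],(360,185,390,210))[0]]).x
d=r.x-pad;print("dist",np.hypot(*d[:2]),"yaw",np.degrees(np.arctan2(d[1],d[0])))
# model fit check: pad corners
for nm,a,b in [("tumbler",(206,170),(346,143)),("jar",(204,214),(291,154)),("cup",(348,240),(312,253)),("brownpad",(377,121),(517,239)),("basket",(359,292),(234,283))]:
    q=tri([S,D],[a,b]);print(nm,q.x.round(3),q.fun.round(1))
# compare projected pad/footplate/lid circles for overlay
yaw=np.arctan2(d[1],d[0]);c=np.r_[r.x[:2],0]
R=np.array([[np.cos(yaw),-np.sin(yaw),0],[np.sin(yaw),np.cos(yaw),0],[0,0,1]])
t=np.linspace(0,6.28,60)
outs=[]
for C,(x0,y0,w,h) in ((S,(230,160,100,100)),(D,(280,150,120,100))):
    k=4;im=cv2.resize(C["color"][y0:y0+h,x0:x0+w],None,fx=k,fy=k,interpolation=2)
    im=np.ascontiguousarray(im[:, :400])
    for L in (np.c_[.085*np.cos(t),.085*np.sin(t),0*t+.012],np.c_[.0675*np.cos(t),.0675*np.sin(t),0*t+.125],np.array([[-.138,-.018,.093],[-.102,-.018,.093],[-.102,.018,.093],[-.138,.018,.093],[-.138,-.018,.093]])):
        p=((proj(C,L@R.T+c)+.5-[x0,y0])*k).astype(np.int32)
        cv2.polylines(im,[p],False,(255,0,0),1)
    outs.append(im)
cv2.imwrite("pics/ov.png",np.hstack(outs))
```

```text
lidc [ 0.56940489 -0.19339381  0.1247263 ] [ 0.01182732  0.07594843  0.04729588 -0.04984145]
dist 0.122083407446011 yaw 20.37142287735026
tumbler [ 0.652 -0.423  0.088] [ 0.2  1.8  1.2 -1.3]
jar [ 0.738 -0.283  0.094] [ 0.4  2.7  1.8 -1.9]
cup [0.472 0.006 0.09 ] [ 0.3  1.2  0.7 -0.7]
brownpad [ 0.129 -0.294  0.089] [ 0.   0.4  0.2 -0.2]
basket [0.549 0.157 0.089] [ 2.   5.5  3.2 -3.4]
```

View pics/ov.png

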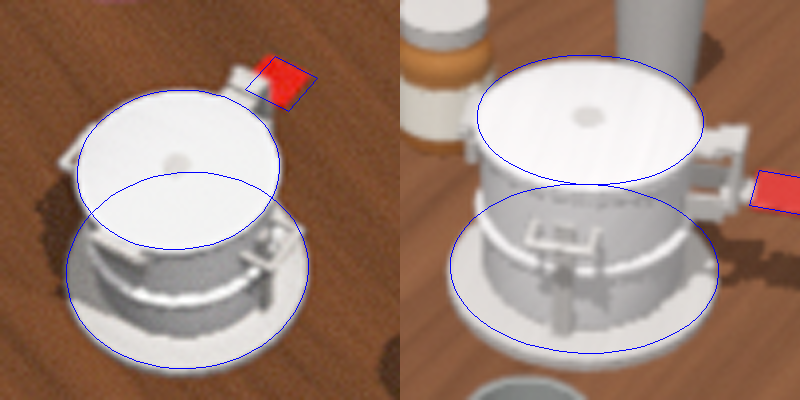

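The overlay fits: carrier at (0.569,-0.193), yaw ≈20.4°, with the foot and lid rings matching to 1–2 mm. The pad is at ≈(0.456,-0.235,0.093). First I'll turn to the carrier's yaw, shut the fingers and tilt slightly so the hand leans away from the lid.

```bash
cat >> h.py <<'E'
from scipy.spatial.transform import Rotation as Ro
C0=np.array([.5692,-.1938,0]);YAW=20.4;TILT=0.2
def go(tip):
    """shift (tool axes) that puts the tips at carrier-frame point tip"""
    from cell import get_obs,tcp_to_tips
    o=get_obs();R=Ro.from_euler("xyz",o["tool_rot"],degrees=True)
    Rc=Ro.from_euler("z",YAW,degrees=True)
    now=Rc.inv().apply(o["tool_pos"]+R.apply([0,0,tcp_to_tips])-C0)
    want=Rc*Ro.from_euler("x",180,degrees=True)*Ro.from_rotvec([0,TILT,0])
    print("t",o["time_s"],"tips",now.round(4),"turn",(R.inv()*want).as_rotvec().round(3),"F",o["force"].round(1))
    for p in np.atleast_2d(tip):
        print(p,"shift",(R.inv()*Rc).apply(p-now).round(4)); now=p
E
python3 - <<'E'
from cell import *
print(read_camera("wrist")["mount"].round(3))
from h import *
go([-.126,0,.2])
E
```

```text
[[-0.001  0.954  0.301  0.083]
 [ 1.     0.001  0.001 -0.   ]
 [ 0.001  0.301 -0.954  0.02 ]
 [ 0.     0.     0.     1.   ]]
t 0.15 tips [-0.5148 -0.2677  0.2217] turn [ 0.006  0.2   -0.075] F [ 0.5 -0.8  0.2]
[-0.126  0.     0.2  ] shift [ 0.3676 -0.2961  0.0221]
```

Emit:
drive_tool(
  rows=[0,0,0,0,0.1,-0.04,-1,0,0,0,0,0.1,-0.035,-1,0,0,0,0,0,0,-1],
)

```text
time_s: 0.52
tool_pos: [0.1787, -0.6249, 0.4042]
tool_rot: [179.6, -11.4, 20.3]
force: [-0.6, 0.3, 0.2]
grip_width: 0.0648
grasp_force: 0.0
```

```bash
python3 -c "
from h import *
go([[-.126,0,.2],[-.126,0,.1]])"
```

```text
t 0.525 tips [-0.4803 -0.2692  0.2256] turn [ 0.007  0.001 -0.002] F [-0.6  0.3  0.2]
[-0.126  0.     0.2  ] shift [ 0.3417 -0.2705  0.0932]
[-0.126  0.     0.1  ] shift [-0.0197 -0.0006  0.098 ]
```

Emit:
drive_tool(
  rows=[0.055,-0.045,0,0,0.075,0,-1,0.055,-0.045,0,0,0.075,0,-1,0.05,-0.045,0,0,0,0,-1,0.05,-0.045,0,0,0,0,-1],
)

```text
time_s: 1.02
tool_pos: [0.2941, -0.4064, 0.4584]
tool_rot: [179.6, -19.9, 20.5]
force: [1.5, -0.2, 0.5]
grip_width: 0.0252
grasp_force: 0.0
```

```bash
sed -i 's/TILT=0.2/TILT=0.35/' h.py; python3 -c "
from h import *
go([[-.119,0,.18],[-.119,0,.1]])"
```

```text
t 1.025 tips [-0.2699 -0.1047  0.2871] turn [0.007 0.002 0.001] F [ 1.5 -0.2  0.5]
[-0.119  0.     0.18 ] shift [ 0.1055 -0.1056  0.1514]
[-0.119  0.     0.1  ] shift [-0.0273 -0.0006  0.0752]
```

Emit:
drive_tool(
  rows=[0.035,-0.035,0.04,0,0,0,-1,0.035,-0.035,0.05,0,0,0,-1,0.025,-0.025,0.045,0,0,0,-1,0,0,0,0,0,0,-1],
)

```text
time_s: 1.52
tool_pos: [0.3842, -0.2748, 0.365]
tool_rot: [179.8, -19.8, 20.9]
force: [-0.6, -0.4, -0.2]
grip_width: 0.0003
grasp_force: 0.0
```

```bash
python3 -c "
from h import *
go([[-.119,0,.11],[-.119,0,.1],[-.119,0,.09]])
import cell
for n in ('side','wrist'):
  c=cell.read_camera(n); im=c['color']
  cv2.imwrite('pics/%s1.png'%n, cv2.resize(im[130:250,270:430],(640,480)) if n=='side' else im)
a=cv2.imread('pics/side1.png');b=cv2.imread('pics/wrist1.png')
cv2.imwrite('pics/c2.png',np.hstack([cv2.resize(a,(400,300)),cv2.resize(b,(400,300))]))
"
```

```text
t 1.525 tips [-0.1398 -0.0116  0.1936] turn [0.001 0.004 0.008] F [-0.6 -0.4 -0.2]
[-0.119  0.     0.11 ] shift [-0.0087 -0.0117  0.0857]
[-0.119  0.     0.1  ] shift [-0.0034 -0.      0.0094]
[-0.119  0.     0.09 ] shift [-0.0034 -0.      0.0094]
```

View pics/c2.png

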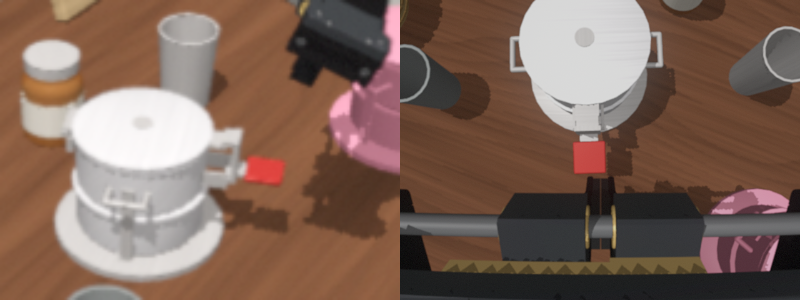

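Side view: the hand is to the right of the pad and above it. Wrist view: the pad is centred at (590,157) in the montage, just left of the closed tips at (600,185), which matches the -y offset still to go. I'll remeasure the pad from the wrist picture after the next move.

Emit:
drive_tool(
  rows=[0,-0.006,0.03,0,0,0,-1,-0.004,-0.006,0.03,0,0,0,-1,-0.004,0,0.015,0,0,0,-1,0,0,0,0,0,0,-1],
)

```text
time_s: 2.12
tool_pos: [0.3956, -0.2633, 0.294]
tool_rot: [179.6, -20.0, 20.4]
force: [-0.6, 0.4, 0.6]
grip_width: 0.0004
grasp_force: 0.0
```

```bash
python3 -c "
from h import *
import cell
go([[-.119,0,.1],[-.119,0,.09]])
o=cell.get_obs();c=cell.read_camera('wrist');im=c['color']
T=np.eye(4);T[:3,:3]=Ro.from_euler('xyz',o['tool_rot'],degrees=True).as_matrix();T[:3,3]=o['tool_pos'];T=T@c['mount']
p,n=red(im,(0,0,640,480));print(p,n)
r=least_squares(lambda v:proj(c,np.r_[v,.093],T)[0]-p,[.455,-.235]).x
print('pad',r,'carrier',Ro.from_euler('z',YAW,degrees=True).inv().apply(np.r_[r,0]-C0))
tip=(T@np.linalg.inv(c['mount']))@[0,0,.182,1]; print('tip px',proj(c,tip[:3],T))
a=cv2.resize(im[200:440,160:480],(640,480));cv2.imwrite('pics/w2.png',a)
"
```

```text
t 2.125 tips [-0.1246 -0.0059  0.1228] turn [0.007 0.001 0.   ] F [-0.6  0.4  0.6]
[-0.119  0.     0.1  ] shift [-0.0026 -0.006   0.0233]
[-0.119  0.     0.09 ] shift [-0.0034 -0.0001  0.0094]
[313.89341085 273.86627907] 516
pad [ 0.46432652 -0.2352564 ] carrier [-0.11274657 -0.00230037  0.        ]
tip px [[321.35599481 304.29678024]]
```

View pics/w2.png

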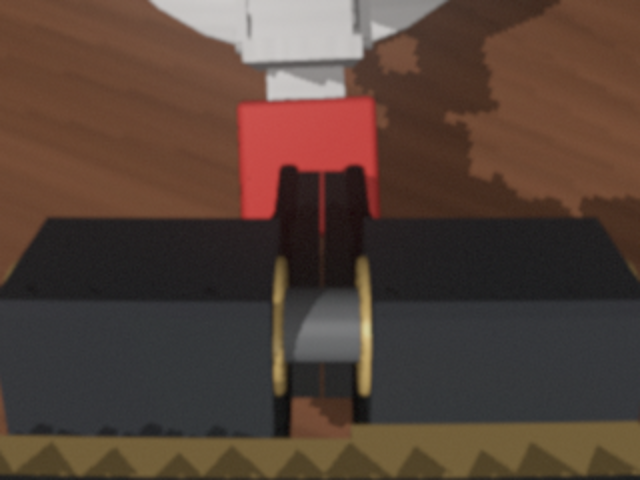

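The closed fingers stand over the red pad, which spans 239–377 with its far edge at row 100 in this crop. That puts the pad centre at carrier (-0.118,-0.002), which agrees with the model. Going down to just above it.

Emit:
drive_tool(
  rows=[0,-0.004,0.012,0,0,0,-1,-0.002,0,0.008,0,0,0,-1,0,0,0,0,0,0,-1],
)

```text
time_s: 2.55
tool_pos: [0.3992, -0.2567, 0.2741]
tool_rot: [179.6, -20.0, 20.5]
force: [0.4, -0.5, -0.2]
grip_width: 0.0005
grasp_force: 0.0
```

```bash
python3 -c "
from h import *
go([[-.118,-.002,.093],[-.118,-.002,.083]])"
```

```text
t 2.55 tips [-0.1189 -0.0008  0.1029] turn [0.006 0.001 0.002] F [ 0.4 -0.5 -0.2]
[-0.118 -0.002  0.093] shift [-0.0025  0.0012  0.0096]
[-0.118 -0.002  0.083] shift [-0.0034 -0.0001  0.0094]
```

Emit:
drive_tool(
  rows=[-0.001,0,0.004,0,0,0,-1,-0.001,0,0.004,0,0,0,-1,0,0,0,0,0,0,-1],
)

```text
time_s: 2.92
tool_pos: [0.4003, -0.257, 0.2667]
tool_rot: [179.5, -20.0, 20.5]
force: [-2.0, -1.0, 2.1]
grip_width: 0.0004
grasp_force: 1.2
```

Emit:
drive_tool(
  rows=[-0.001,0,0.003,0,0,0,-1,0,0,0,0,0,0,-1],
)

```text
time_s: 3.18
tool_pos: [0.4002, -0.2571, 0.2634]
tool_rot: [179.5, -20.0, 20.5]
force: [-2.3, 0.0, 2.5]
grip_width: 0.0005
grasp_force: 1.6
```

Emit:
drive_tool(
  rows=[-0.001,0,0.003,0,0,0,-1,0,0,0,0,0,0,-1],
)

```text
time_s: 3.42
tool_pos: [0.4002, -0.2571, 0.2601]
tool_rot: [179.5, -20.0, 20.5]
force: [-2.7, -1.5, 3.7]
grip_width: 0.0004
grasp_force: 2.2
```

Emit:
drive_tool(
  rows=[-0.001,0,0.003,0,0,0,-1,0,0,0,0,0,0,-1],
)

```text
time_s: 3.68
tool_pos: [0.4004, -0.257, 0.257]
tool_rot: [179.5, -20.0, 20.5]
force: [-2.1, -1.9, 4.8]
grip_width: 0.0004
grasp_force: 2.5
```

```bash
python3 -c "
from h import *
import cell
go([[-.118,-.002,.083]])
a=cell.read_camera('side')['color'];b=cell.read_camera('wrist')['color']
cv2.imwrite('pics/c3.png',np.hstack([cv2.resize(a[140:240,290:410],(480,400)),cv2.resize(b[180:360,250:394],(320,400))]))
"
```

```text
t 3.675 tips [-0.1178 -0.0018  0.0858] turn [0.008 0.    0.002] F [-2.1 -1.9  4.8]
[-0.118 -0.002  0.083] shift [-0.0012  0.0002  0.0026]
```

View pics/c3.png

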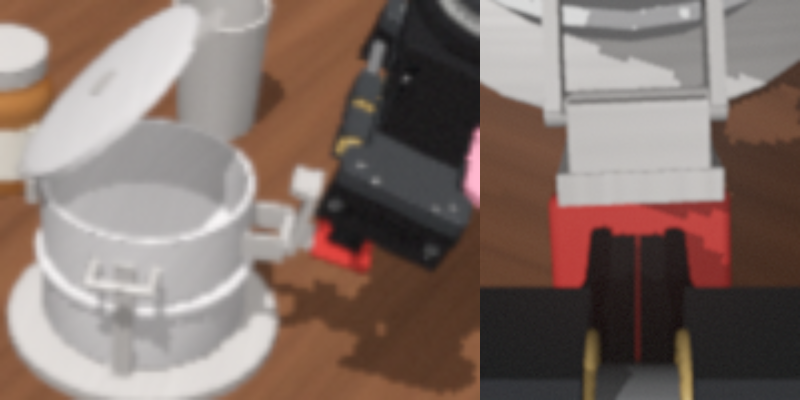

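The lid has sprung open (side view, lid edge near (190,20)) while the pad is pressed. Letting go: straight up, then a short wait clear of everything.

Emit:
drive_tool(
  rows=[0.003,0,-0.01,0,0,0,-1,0.01,0,-0.03,0,0,0,-1,0.0,0,-0.05,0,0,0,-1,0,0,-0.05,0,0,0,-1,0,0,0,0,0,0,-1],
)

```text
time_s: 4.4
tool_pos: [0.3672, -0.2685, 0.3972]
tool_rot: [179.2, -20.2, 20.6]
force: [-0.4, -0.6, -0.1]
grip_width: 0.0004
grasp_force: 0.0
```

Emit:
drive_tool(
  rows=[0,0,0,0,0,0,-1,0,0,0,0,0,0,-1,0,0,0,0,0,0,-1,0,0,0,0,0,0,-1],
)

```text
time_s: 4.9
tool_pos: [0.3667, -0.268, 0.3924]
tool_rot: [179.6, -20.0, 20.5]
force: [0.4, -0.1, 1.0]
grip_width: 0.0009
grasp_force: 0.0
```

```bash
python3 -c "
from h import *
import cell
go([[-.05,0,.22],[-.02,0,.217]])
S=cell.read_camera('scene');a=cell.read_camera('side')
th=1.0
# lid circle overlay at theta=1.0 
Rc=Ro.from_euler('z',YAW,degrees=True);t=np.linspace(0,6.28,60)
s=.072+.0675*np.cos(t)
outs=[]
for C,(x0,y0,w,h) in ((S,(225,145,100,100)),(a,(290,130,120,120))):
    k=400//h+ (h==120);k=4
    im=np.ascontiguousarray(cv2.resize(C['color'][y0:y0+h,x0:x0+w],(w*k,h*k),interpolation=2)[:400,:400])
    for th,col in((1.0,(255,0,0)),):
        L=np.c_[.072-s*np.cos(th),.0675*np.sin(t),.116+s*np.sin(th)]
        p=((proj(C,Rc.apply(L)+C0)+.5-[x0,y0])*k).astype(np.int32);cv2.polylines(im,[p],True,col,1)
    outs.append(im)
cv2.imwrite('pics/c4.png',np.hstack(outs))
"
```

```text
t 4.9 tips [-0.1533 -0.      0.2212] turn [0.006 0.001 0.002] F [ 0.4 -0.1  1. ]
[-0.05  0.    0.22] shift [ 0.0966 -0.0001  0.0365]
[-0.02   0.     0.217] shift [ 0.0272 -0.      0.0131]
```

View pics/c4.png

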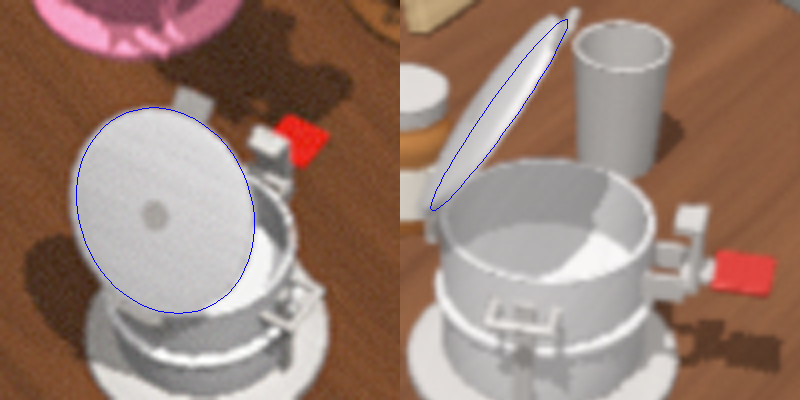

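The lid stands at about 1.0 rad (its ring matches the overlay in both views), the clip has sprung back (pad at (300,140) and (742,272)), and the carrier hasn't moved. Now the approach to the lid's underside.

Emit:
drive_tool(
  rows=[0.045,0,0.018,0,0,0,-1,0.04,0,0.015,0,0,0,-1,0.012,0,0.004,0,0,0,-1,0,0,0,0,0,0,-1,0,0,0,0,0,0,-1],
)

```text
time_s: 5.62
tool_pos: [0.4629, -0.2331, 0.3913]
tool_rot: [179.6, -20.0, 20.4]
force: [0.2, -0.1, -0.1]
grip_width: 0.0005
grasp_force: 0.0
```

```bash
python3 -c "
from h import *
go([[-.02,0,.218],[0,0,.22],[.02,0,.225],[.04,0,.23],[.06,0,.234],[.075,0,.236]])"
```

```text
t 5.625 tips [-0.0511 -0.0012  0.2201] turn [0.008 0.001 0.   ] F [ 0.2 -0.1 -0.1]
[-0.02   0.     0.218] shift [ 0.0285 -0.0013  0.0126]
[0.   0.   0.22] shift [ 0.0195 -0.      0.005 ]
[0.02  0.    0.225] shift [ 0.0205 -0.      0.0021]
[0.04 0.   0.23] shift [ 0.0205 -0.      0.0021]
[0.06  0.    0.234] shift [ 0.0202 -0.      0.0031]
[0.075 0.    0.236] shift [ 0.0148 -0.      0.0032]
```

Emit:
drive_tool(
  rows=[0.01,0,0.004,0,0,0,-1,0.01,0,0.004,0,0,0,-1,0.008,-0.001,0.004,0,0,0,-1,0.007,0,0.002,0,0,0,-1,0.007,0,0.002,0,0,0,-1],
)

```text
time_s: 6.25
tool_pos: [0.5062, -0.2154, 0.3909]
tool_rot: [179.6, -20.0, 20.5]
force: [-0.8, -0.3, 0.8]
grip_width: 0.0004
grasp_force: 0.2
```

Emit:
drive_tool(
  rows=[0.006,0,0.001,0,0,0,-1,0.006,0,0.001,0,0,0,-1,0.006,0,0.001,0,0,0,-1,0.006,0,0.0005,0,0,0,-1,0.006,0,0.0005,0,0,0,-1],
)

```text
time_s: 6.88
tool_pos: [0.5338, -0.2051, 0.3976]
tool_rot: [179.6, -20.0, 20.5]
force: [0.6, -0.5, 0.3]
grip_width: 0.0002
grasp_force: 0.1
```

Emit:
drive_tool(
  rows=[0.006,0,0.001,0,0,0,-1,0.006,0,0.001,0,0,0,-1,0.006,0,0.001,0,0,0,-1,0.005,0,0.0005,0,0,0,-1,0.005,0,0.0005,0,0,0,-1],
)

```text
time_s: 7.5
tool_pos: [0.5597, -0.1955, 0.4033]
tool_rot: [179.6, -20.0, 20.5]
force: [0.2, 0.5, 0.8]
grip_width: 0.0004
grasp_force: 0.1
```

```bash
python3 -c "
from h import *
import cell
go([[.06,0,.234],[.07,0,.236],[.08,0,.237]])
S=cell.read_camera('scene');a=cell.read_camera('side')
cv2.imwrite('pics/c5.png',np.hstack([cv2.resize(S['color'][125:245,200:320],(400,400)),cv2.resize(a['color'][110:230,270:390],(400,400))]))
"
```

```text
t 7.5 tips [0.0529 0.0005 0.2322] turn [0.007 0.    0.002] F [0.2 0.5 0.8]
[0.06  0.    0.234] shift [0.0073 0.0005 0.0007]
[0.07  0.    0.236] shift [0.0101 0.     0.0015]
[0.08  0.    0.237] shift [ 0.0097 -0.      0.0025]
```

View pics/c5.png

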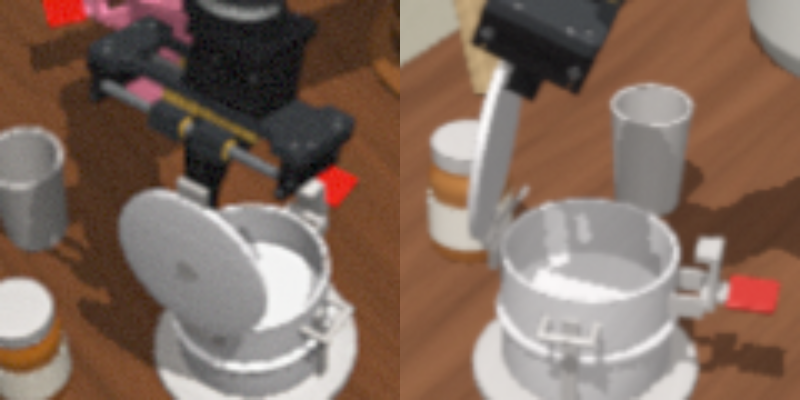

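The fingertips push the lid's underside, and the lid is near vertical (side view, edge at (510,70)). The carrier hasn't moved. I'll go on slowly past vertical.

Emit:
drive_tool(
  rows=[0.004,0,0.0005,0,0,0,-1,0.004,0,0.0005,0,0,0,-1,0.004,0,0.001,0,0,0,-1,0.004,0,0.001,0,0,0,-1,0.004,0,0.001,0,0,0,-1],
)

```text
time_s: 8.22
tool_pos: [0.5786, -0.1884, 0.4064]
tool_rot: [179.6, -20.0, 20.5]
force: [0.2, -1.0, 0.0]
grip_width: 0.0002
grasp_force: 0.0
```

Emit:
drive_tool(
  rows=[0.004,0,0.001,0,0,0,-1,0.004,0,0.001,0,0,0,-1,0.004,0,0.001,0,0,0,-1,0,0,0,0,0,0,-1,0,0,0,0,0,0,-1],
)

```text
time_s: 8.85
tool_pos: [0.5898, -0.1843, 0.4076]
tool_rot: [179.6, -20.0, 20.5]
force: [-0.3, 0.2, -0.8]
grip_width: 0.0002
grasp_force: 0.0
```

Emit:
drive_tool(
  rows=[0,0,0,0,0,0,-1,0,0,0,0,0,0,-1,0,0,0,0,0,0,-1,0,0,0,0,0,0,-1,0,0,0,0,0,0,-1],
)

```text
time_s: 9.48
tool_pos: [0.5898, -0.1842, 0.4077]
tool_rot: [179.6, -20.0, 20.5]
force: [0.6, -0.7, 0.9]
grip_width: 0.0005
grasp_force: 0.0
```

```bash
python3 -c "
from h import *
import cell
go([[.08,0,.237]])
S=cell.read_camera('scene');a=cell.read_camera('side')
cv2.imwrite('pics/c6.png',np.hstack([cv2.resize(S['color'][125:245,200:320],(400,400)),cv2.resize(a['color'][110:230,270:390],(400,400))]))
"
```

```text
t 9.475 tips [0.0851 0.0005 0.2365] turn [0.007 0.    0.002] F [ 0.6 -0.7  0.9]
[0.08  0.    0.237] shift [-0.0046  0.0005 -0.0022]
```

View pics/c6.png

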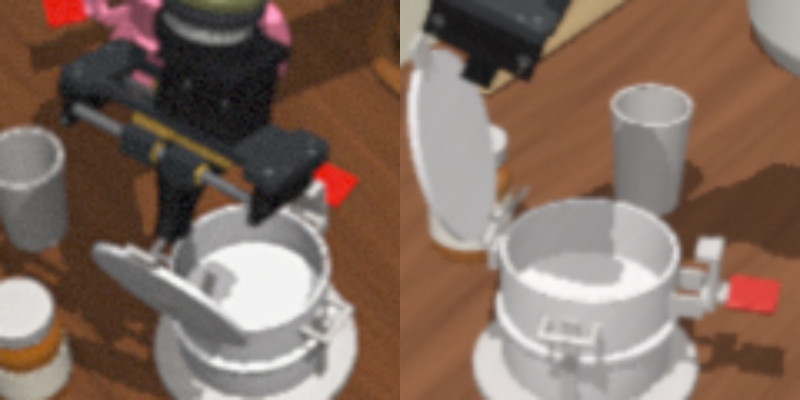

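The lid has fallen away from the fingers, past vertical. Its tongue tip is at side montage ≈(423,42), which is pixel ≈(277,122.5). Backing off, then checking the angle by projection.

Emit:
drive_tool(
  rows=[-0.03,0,-0.02,0,0,0,-1,-0.04,0,-0.04,0,0,0,-1,-0.04,0,-0.04,0,0,0,-1,-0.04,0,-0.03,0,0,0,-1,0,0,0,0,0,0,-1],
)

```text
time_s: 10.2
tool_pos: [0.4133, -0.2505, 0.48]
tool_rot: [179.3, -20.0, 20.2]
force: [-0.2, -0.1, -0.6]
grip_width: 0.0004
grasp_force: 0.0
```

Emit:
drive_tool(
  rows=[0,0,0,0,0,0,-1,0,0,0,0,0,0,-1,0,0,0,0,0,0,-1,0,0,0,0,0,0,-1],
)

```text
time_s: 10.7
tool_pos: [0.4162, -0.248, 0.478]
tool_rot: [179.6, -20.0, 20.6]
force: [0.6, -0.2, -0.7]
grip_width: 0.0007
grasp_force: 0.0
```

```bash
python3 -c "
from h import *
import cell
go([[.08,0,.237]])
a=cell.read_camera('side');s=cell.read_camera('scene')
Rc=Ro.from_euler('z',YAW,degrees=True)
for th in(1.5,1.6,1.7,1.8,1.9,2.0):
  P=Rc.apply([.072-.1555*np.cos(th),0,.116+.1555*np.sin(th)])+C0
  Q=Rc.apply([.072-.1395*np.cos(th),0,.116+.1395*np.sin(th)])+C0
  print(th,proj(a,P)[0].round(1),proj(a,Q)[0].round(1),proj(s,P)[0].round(1))
for nm,c,b in(('side',a,(360,185,395,212)),('scene',s,(285,165,320,195))):
  o=np.load('pics/%s0.npz'%nm);print(nm,red(c['color'],b),red(o['color'],b))
  if nm=='scene':
    d=(np.abs(c['color'].astype(int)-o['color']).max(2)>40)
    y,x=np.nonzero(d[165:260,200:285]);print('change leftmost',x.min()+200,y[x.argmin()]+165)
d=(np.abs(a['color'].astype(int)-np.load('pics/side0.npz')['color']).max(2)>40)[100:185,255:320]
y,x=np.nonzero(d);print('side top',x[y.argmin()]+255,y.min()+100,'left',x.min()+255)
"
```

```text
t 10.7 tips [-0.0998  0.0015  0.3069] turn [0.006 0.    0.003] F [ 0.6 -0.2 -0.7]
[0.08  0.    0.237] shift [0.145  0.0011 0.1273]
1.5 [302.6 120.2] [302.1 126.5] [256.1 180.6]
1.6 [295.8 119.2] [296.1 125.6] [252.2 184.6]
1.7 [289.1 118.8] [290.1 125.2] [248.4 189.1]
1.8 [282.6 119. ] [284.3 125.4] [244.6 194. ]
1.9 [276.3 119.9] [278.7 126.1] [240.9 199.2]
2.0 [270.3 121.3] [273.3 127.4] [237.5 204.6]
side (array([376.44444444, 197.97222222]), np.int64(72)) (array([376.06451613, 198.20430108]), np.int64(93))
scene (array([300.41414141, 179.37373737]), np.int64(99)) (array([300.27835052, 179.39175258]), np.int64(97))
change leftmost 221 227
side top 277 125 left 272
```

The tongue tip at column 277 corresponds to 1.9 rad, the pad is back where it started, and the hand is clear.

```bash
python3 -c "
import cell
print(cell.sign_off())"
```

```text
the job is handed in; nothing more can be done
None
```

I handed the job in at about 11 s: the clip was pressed and let go, the lid sprang ajar by itself and was pushed back to its stop (about 1.9 rad in the last picture), the carrier did not visibly move, and the hand is clear; no verdict came back.

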